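# Wedge the balance up off its front feet and hold it

### The arm

A 7-joint arm with a two-finger parallel gripper is mounted at the origin on the work surface. World frame = base frame: x ahead of the robot, y to its left, z up, the work surface at z = 0. Lengths are in m, angles in rad, forces in N, time in s.
With the tool pointing down it reaches from about 0.4 to 0.875 m from the base axis. Payload 6.5 kg.
Tool frame: the origin (TCP) lies midway between the tips of the shut fingers; the grasp point (between the pads) lies 19 mm behind it (grip_depth is the distance from the TCP to the grasp point, in m); z points along the fingers, y is the line along which they close (so a half turn about z gives the same grasp; the last joint's range is limited). The gripper opens to 88 mm and grips with 3 to 60 N. Pads are 18 mm wide; open, the fingers measure 123 mm over their backs; the gripper's body (75 mm by 187 mm) begins 45 mm behind the grasp point.
Start: joints at [-1.179, 0.536, -0.004, 1.538, 0.003, 1.067, -0.071], TCP at [0.287, 0.583, 0.239] pointing down, gripper open.
Joint ranges: [-2.7, 2.7], [-0.37, 2.16], [-1.27, 1.26], [0.24, 2.4], [-1.31, 4.45], [0.19, 1.91], [-2.76, 2.76]. Speed limits (rad/s): [2.39, 2.39, 3.14, 3.14, 3.14, 3.14, 3.14].

### API

Orientations are given as a unit quaternion [x, y, z, w].
In Python, from bench import read_state, capture, camera_info, finish_job, masks_of, tip_of, grip_depth gives the robot as it stands.
- The arm moves only by the tool play_rows, never from a script. Its argument "rows" is a list of rows, each a list of 6 numbers: the shift along the tool's x, y, z each as a share of 20 cm, from -1 to 1, then the turn, a rotation vector about the tool's x, y, z each as a share of 60 degrees, from -1 to 1. A call has 1 to 10 rows; each row is the pose to reach, as a shift and turn from the pose commanded when the call began, along the tool's axes at that moment; what a row does not reach only later rows make up. A row lasts 1/12 s, in which the tool goes at most 41.7 mm and 7.16 degrees, less where a joint would pass 70% of its speed; a pose out of reach is approached as far as the arm can. A call with a number of a shift or a turn outside -1 to 1 is refused whole. A call with a gripper value outside its range is refused whole. "grip" is the closure, from 0 (fully open) to 1 (shut), set as the call begins (left out, the last holds). The fingers move at their own pace and stop on an object; the grip force is fixed at half the most. Time passes only in rows, so rows that repeat a pose let the fingers close. It gives the time, the measured TCP pose, the force, the opening and the grip force at its end, in the units of the state.
- read_state(): the state, without advancing time (a new reading comes with each control period).
- capture(name): name is "side" or "top" or "wrist"; returns (picture, depth): 420x560x3 uint8, red, green, blue; 420x560 float32, m along the optical axis (not along the pixel's ray), 0 where there is no reading.
- camera_info(name): a dict with "fx", "fy", "cx", "cy" (pixels), "T" (4x4, takes a point from camera to world coordinates); the wrist camera has in their place "hand_eye" (4x4, takes a point from camera to tool coordinates, whose origin is the TCP and whose axes are the flange's). Camera axes: x right, y up, looking along -z (the intrinsics and any distortion apply to the point x, -y, -z); pixel columns grow to the right and rows downward; lengths in m; the calibration is good to about 2 mm. The wrist camera is an equidistant fisheye: a pixel r from the principal point sees the ray r / f radians off the axis. A picture is of the moment at which its call begins: read the wrist's pose just before it. camera_info takes no time and is no camera call.
- finish_job(): hands the job in; it is judged then, once.
Trained networks look in the newest picture that a camera, given by its name, has taken for a name from the list of things; names that differ only in an ending like _2 or _b are one class to them, and where a whole thing is asked for, a point or a joint stands for the part that bears it (a point fixed in the world has none). Each returns a list of dicts, best first, with "confidence" (0 to 1); they miss things now and then, are a little off and sometimes report something else, mostly with a low value. They report only what shows in the picture. A call takes as long as a camera call. They do not tell look-alikes from the thing itself.
- masks_of(camera, name): "region" (420x560 bool, what is visible of it) and "extent" ([left, top, width, height] as shares, 0 to 1, of the picture: columns of its width, rows of its height, round what is visible of it).
- tip_of(camera, name): "position" ([column, row] as shares, 0 to 1, of the picture: columns of its width, rows of its height: a listed point, or the origin of a listed thing).
The state is a dict: "clock": time; "joint_pos": joint angles; "dq": joint speeds; "tau": joint torques, N m; "ee_pos": TCP position; "orientation": TCP orientation; "wrist_force": force on the tool from outside, world axes, zero at the start; "ft_torque": the same for the moment, N m; "width": finger opening in m; "grasp_force": force on a finger pad.
Only numpy, scipy, OpenCV 4.12 (cv2) and the standard library are available. Lean on these libraries where they do the work, as an engineer would, in place of code of your own. Each camera call takes 0.05 s, during which the arm holds its last target. There are 200 camera calls.

### The job

The front feet of the laboratory balance have to be turned, but they carry its weight. Take the grey plastic levelling wedge from the bench, lay it on the stone slab with its thin end under the balance's front edge, midway between the two front feet, and push it in gently until both front feet just come off the slab, by about 2 mm and no more than 4 mm. Finish while still holding the wedge there, pushed in flat on the slab and carrying the balance, without having lifted or shoved the balance with the gripper or disturbed the other things.

Things in the scene. Friction and masses are not known exactly. Their poses are not given: they have to be found in the camera images.
- balance: Loose top-loading balance, about 1.2 kg, 230 (x) x 200 (y) x 55 mm, steel pan on top. Origin: centre, level with the feet's undersides; x from front to back (away from the robot within 22 deg), z up. Rubber feet 12 mm high, 27 mm wide at x = +-95, y = +-80 mm; flat underside 12 mm above the slab, front edge at x = -115 mm. Raised there it tips about its rear feet, which grip the slab.
- left_foot (a point): Centre of the underside of the balance's left front foot, (-95, 80, 0) mm in the balance's frame; at 30 mm world height while it stands on the slab, and its height above that is the gap.
- right_foot (a point): Centre of the underside of the balance's right front foot, (-95, -80, 0) mm in the balance's frame; as the left one.
- front_edge (a point): Middle of the balance's lower front edge, (-115, 0, 12) mm in the balance's frame.
- slab: Fixed dark stone slab under the balance, 340 (x) by 300 (y) by 30 mm, lying level on the bench. Origin: centre of its underside; its top is at 30 mm world height. It reaches 75 to 95 mm out in front of the balance's front edge.
- wedge: Slippery grey plastic wedge, 60 g, 110 (x) x 36 (y) mm, lying flat on the bench, thin end (+x) away from the robot within 30 deg. Origin: centre of the sole. Heel x = -55 to -35 mm, 23 mm high, upright sides to grip; then it slopes straight to 5 mm thick at x = 55 mm. Meets the balance's edge with 35 mm of it underneath; 5 mm more lifts the edge 1 mm, the front feet 0.9 mm; push 3 to 8 N.
- wedge_heel (a point): Middle of the wedge's heel, (-45, 0, 12) mm in the wedge's frame: where to hold it, across its 36 mm width.
- wedge_tip (a point): Middle of the sole's edge at the thin end, (55, 0, 0) mm in the wedge's frame.
- spacer: Bystander: grey plastic block of even thickness, 100 x 36 x 16 mm (no slope), lying on the bench; origin under its centre.
- petri_dish: Bystander: closed clear petri dish, 80 mm diameter, 16 mm high, on the bench; origin under its centre.
- cal_weight: Bystander: steel calibration weight, 28 mm diameter, 46 mm high, standing on the slab by its front right corner; origin under its centre.
- flask: Bystander: glass conical flask, 82 mm diameter, 122 mm high, on the bench; origin under its centre.
- amber_bottle: Bystander: small amber bottle, 48 mm diameter, 110 mm high, on the bench; origin under its centre.
- scoop: Bystander: thin steel scoop, 200 mm long, lying on the bench to the right of the slab; origin under its middle.
Mind the look-alikes: they are no part of the job. What is shaped like the wedge but pink or red is not meant.

How it is judged:
On the way:
1. the wedge's thin end lies on the slab under the balance's front edge, between the front feet, while both front feet still stand on the slab (x of wedge_tip in the frame of balance above -0.113 m and y of wedge_tip in the frame of balance between -0.035 and 0.035 m and height (world z) of wedge_tip below 0.037 m and height (world z) of each of left_foot, right_foot below 0.0306 m), for 0.1 s.
At the end, for the whole second after the job is handed in: Both front feet 0.5 to 4.2 mm clear of the slab; wedge flat (4 deg) on the slab, tip within 35 mm of the balance's middle line, carrying it (over 1 N) and held by the fingers (over 2 N); robot not touching the balance; all at rest, the balance within 20 mm of where it stood (height (world z) of left_foot between 0.0305 and 0.0342 m and height (world z) of right_foot between 0.0305 and 0.0342 m and contact force between wedge and balance above 1 N and contact force between wedge and slab above 0.5 N and contact force between the fingers and wedge above 2 N and contact force between each of the arm, the fingers and balance below 0.5 N and y of wedge_tip in the frame of balance between -0.035 and 0.035 m and angle between wedge's own z axis and vertical below 0.07 rad and linear speed of each of balance, wedge below 0.01 m/s and distance of balance from where it was at the start of the episode below 0.02 m); the arm keeps its last pose, push and grip.
It fails at once if the gripper or arm presses on the balance with more than 5 N (contact force between any of the arm, the fingers and balance above 5 N).
It fails at once if a front foot of the balance is raised more than 8 mm (height (world z) of any of left_foot, right_foot above 0.038 m).
It fails at once if the balance is shifted more than 25 mm (distance of balance from where it was at the start of the episode above 0.025 m).
It fails at once if one of the other things is moved more than 30 mm (distance of any of spacer, petri_dish, cal_weight, flask, amber_bottle, scoop from where it was at the start of the episode above 0.03 m).
It fails at once if the flask, the amber bottle or the calibration weight is knocked over (angle between any of flask, amber_bottle, cal_weight's own z axis and vertical above 0.5 rad).
It also fails if it takes over 45 s, if anything falls off the work surface, if the arm or the gripper's body presses on something with over 40 N, if the wrist force passes 120 N, or if a joint passes its speed limit or range.

## Working session

There is one attempt and no reset: what is moved stays moved. The work goes in short steps, Python scripts to look and compute and a tool call to move; the robot and the scene stay as the last step left them, time stands still between calls to the robot, and variables do not carry over. Pictures are saved under pics/ and viewed, at most 10 in all, crops included, and the job is handed in when it is done.

Besides the shell and the picture viewer there is one more tool, called after "Call:" by a JSON object that holds its "method" and its "body", one argument or row to a line. play_rows: Moves the arm, as the interface text tells. Shift numbers are shares of 20 cm and turn numbers shares of 60 degrees, none past 1 either way. Its arguments: {"type":"object","properties":{"rows":{"type":"array","items":{"type":"array","items":{"type":"number","minimum":-1,"maximum":1}}},"grip":{"type":"number"}},"required":["rows"]}

```bash
mkdir -p pics; ls; cat > h.py <<'E'
import numpy as np, cv2
from bench import *
def world(cam,u,v,d,info=None):
    i=info or camera_info(cam)
    p=np.array([(u-i["cx"])/i["fx"]*d,-(v-i["cy"])/i["fy"]*d,-d,1.0])
    return (np.array(i["T"])@p)[:3]
def cloud(cam,depth,mask):
    i=camera_info(cam); v,u=np.nonzero(mask&(depth>0)); d=depth[v,u]
    P=np.stack([(u-i["cx"])/i["fx"]*d,-(v-i["cy"])/i["fy"]*d,-d,np.ones_like(d)])
    return (np.array(i["T"])@P)[:3].T
E
python3 - <<'E'
from h import *
s=read_state(); print({k:np.round(v,3) for k,v in s.items()}, grip_depth)
ims=[]
for c in("top","side"):
    im,d=capture(c); cv2.imwrite(f"pics/{c}0.png",im[:,:,::-1]); np.save(c+"_d.npy",d); 
    i=camera_info(c); print(c,{k:np.round(v,3) for k,v in i.items()})
    for n in("wedge","balance","spacer","petri_dish","cal_weight","flask","amber_bottle","scoop","slab"):
        for m in masks_of(c,n)[:2]:
            P=cloud(c,d,m["region"])
            print(n,round(m["confidence"],2),np.round(np.array(m["extent"])*[560,420,560,420]).astype(int),np.round(np.median(P,0),3),np.round(np.percentile(P,[2,98],0),3).tolist())
    for n in("wedge_heel","wedge_tip","left_foot","right_foot","front_edge"):
        for m in tip_of(c,n)[:2]:
            u,v=np.array(m["position"])*[560,420]; dd=d[min(int(v),419),min(int(u),559)]
            print(n,round(m["confidence"],2),round(u,1),round(v,1),np.round(world(c,u,v,dd),3))
E
```

```text
pics
{'clock': np.float64(0.0), 'joint_pos': array([-1.179,  0.537, -0.004,  1.539,  0.003,  1.067, -0.071]), 'dq': array([ 0.   ,  0.   ,  0.001,  0.001, -0.001, -0.001, -0.001]), 'tau': array([-1.0000e-03, -5.7098e+01,  9.9000e-01, -2.5161e+01, -5.6000e-02,
        1.8000e-02,  0.0000e+00]), 'ee_pos': array([0.287, 0.583, 0.238]), 'orientation': array([ 0.227,  0.974, -0.001, -0.   ]), 'wrist_force': array([-0.154, -0.642,  0.329]), 'ft_torque': array([-0.005,  0.031,  0.008]), 'grasp_force': np.float64(0.0), 'width': np.float64(0.088)} 0.0187
top {'fx': np.float64(388.746), 'fy': np.float64(388.746), 'cx': np.float64(282.24), 'cy': np.float64(212.148), 'T': array([[ 0.   ,  0.99 , -0.143,  0.383],
       [-1.   , -0.004, -0.029, -0.017],
       [-0.029,  0.143,  0.989,  1.167],
       [ 0.   ,  0.   ,  0.   ,  1.   ]])}
wedge 0.97 [232 220  36  35] [0.475 0.118 0.015] [[0.436, 0.076, 0.001], [0.516, 0.159, 0.025]]
wedge 0.61 [196 262  37  31] [0.36  0.215 0.015] [[0.32, 0.174, 0.003], [0.398, 0.262, 0.025]]
balance 0.96 [293 110  86  90] [ 0.704 -0.139  0.085] [[0.596, -0.243, 0.0
[... 2543 characters left out ...]
5  0.061] [[0.443, -0.465, 0.003], [0.485, -0.43, 0.112]]
scoop 0.8 [336 337  85  31] [ 0.603 -0.451  0.006] [[0.501, -0.457, 0.003], [0.687, -0.443, 0.008]]
slab 0.56 [264 230 177  84] [ 0.587 -0.245  0.031] [[0.496, -0.307, 0.006], [0.838, -0.024, 0.033]]
wedge_heel 0.87 196.4 218.6 [0.324 0.181 0.014]
wedge_heel 0.54 227.0 189.5 [0.447 0.345 0.018]
wedge_tip 0.73 259.1 212.0 [ 0.519  0.186 -0.   ]
wedge_tip 0.52 257.2 187.1 [0.557 0.366 0.001]
left_foot 0.55 315.5 241.1 [ 0.592 -0.116  0.058]
left_foot 0.21 266.9 180.0 [0.606 0.414 0.001]
right_foot 0.77 348.2 275.0 [ 0.617 -0.257  0.046]
front_edge 0.92 324.6 255.2 [ 0.605 -0.146  0.031]
front_edge 0.72 314.3 240.9 [ 0.59  -0.112  0.056]
```

Three wedge-shaped things: need colours.

```bash
python3 - <<'E'
import cv2,numpy as np
im=cv2.imread("pics/top0.png")
cv2.imwrite("pics/top0c.png",cv2.resize(im[90:310,110:480],(800,476),interpolation=cv2.INTER_CUBIC))
E
```

```text
(no output)
```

View pics/top0c.png

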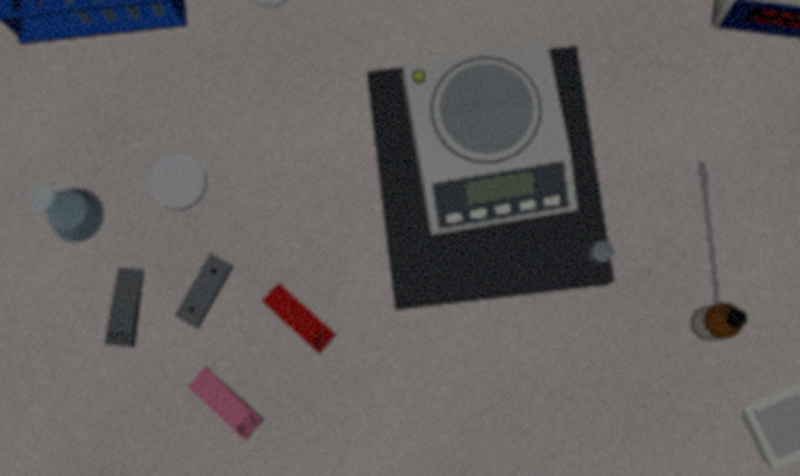

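The view shows two grey blocks. The one at crop (124,307), pixel (167,232), has a heel line and is the wedge; the one with two holes at crop (205,290) is the spacer. The red and pink wedges are decoys. The weight is at the slab's front right corner. I'll fit the poses next.

```bash
cat >> h.py <<'E'
def rect(P):
    r=cv2.minAreaRect((P[:,:2]*1000).astype(np.float32)); return np.round(cv2.boxPoints(r),1).tolist(),np.round(r[0],1),np.round(r[1],1),r[2]
E
python3 - <<'E'
from h import *
for c in("top","side"):
    d=np.load(c+"_d.npy"); im=cv2.imread(f"pics/{c}0.png"); A=cloud(c,d,d>0)
    lab=(A[:,0]>.40)&(A[:,0]<.6)&(A[:,1]>.31)&(A[:,1]<.40)
    W=A[lab]; print(c,"bench z",np.median(W[:,2][W[:,2]<.004]) if (W[:,2]<.004).any() else None)
    W=W[(W[:,2]>.0045)]; print("wedge",len(W),rect(W))
    H=W[W[:,2]>.020]; print(" heel",H.mean(0) if len(H) else 0,rect(H))
    B=A[(A[:,0]>.5)&(A[:,0]<.9)&(A[:,1]>-.32)&(A[:,1]<.03)]
    T=B[(B[:,2]>.075)&(B[:,2]<.105)&(B[:,0]>.57)&~((B[:,1]<-.26)&(B[:,0]<.58))]; print("bal",rect(T),np.median(T[:,2]))
    S=B[abs(B[:,2]-.03)<.004]; print("slab",rect(S),np.median(S[:,2]))
E
```

```text
top bench z -0.0009824557406493684
wedge 453 ([[431.6000061035156, 320.79998779296875], [593.9000244140625, 306.20001220703125], [600.5999755859375, 380.5], [438.20001220703125, 395.0]], array([516.1, 350.6]), array([ 74.6, 163. ]), 84.86946105957031)
 heel [0.45526027 0.36464797 0.02247431] ([[438.79998779296875, 346.3999938964844], [486.70001220703125, 345.8999938964844], [487.0, 382.0], [439.20001220703125, 382.5]], array([462.9, 364.2]), array([36.1, 47.8]), 89.4655532836914)
bal ([[607.5999755859375, -59.20000076293945], [639.7000122070312, -253.60000610351562], [842.2999877929688, -220.1999969482422], [810.2999877929688, -25.799999237060547]], array([ 725. , -139.7]), array([205.4, 197. ]), 9.355751037597656) 0.08587495704454717
slab ([[486.29998779296875, -13.5], [520.7000122070312, -311.6000061035156], [858.2999877929688, -272.6000061035156], [823.9000244140625, 25.5]], array([ 672.3, -143.1]), array([339.8, 300.1]), 6.58597993850708) 0.029712856672212684
side bench z 0.0013543878866527637
wedge 239 ([[427.0, 331.70001220703125], [534.5999755859375, 304.70001220703125], [551.
[... 170 characters left out ...]
 0.02278777] ([[434.0, 347.6000061035156], [481.5, 338.8999938964844], [489.6000061035156, 383.1000061035156], [442.1000061035156, 391.79998779296875]], array([461.8, 365.3]), array([44.9, 48.3]), 79.64812469482422)
bal ([[607.7000122070312, -53.5], [641.4000244140625, -253.39999389648438], [842.2999877929688, -219.60000610351562], [808.7000122070312, -19.700000762939453]], array([ 725. , -136.6]), array([203.7, 202.7]), 9.547957420349121) 0.08624832195712906
slab ([[484.6000061035156, -10.899999618530273], [519.7999877929688, -313.0], [858.0999755859375, -273.5], [822.9000244140625, 28.600000381469727]], array([ 671.4, -142.2]), array([340.6, 304.1]), 6.652763843536377) 0.031046288607588957
```

```bash
cat >> h.py <<'E'
from scipy.spatial.transform import Rotation as R
def go(target,yaw_deg=None):
    """shares for a move to TCP target, tool x pointing -(cos,sin) of yaw, z down"""
    s=read_state(); q=R.from_quat(s["orientation"]); sh=q.inv().apply(np.array(target)-s["ee_pos"])/.2
    t=np.zeros(3)
    if yaw_deg is not None:
        a=np.radians(yaw_deg); c,n=np.cos(a),np.sin(a)
        D=R.from_matrix(np.array([[-c,n*-1*-1,0],[-n,-c*-1,0],[0,0,-1]]))if 0 else R.from_matrix(np.column_stack([[-c,-n,0],[-n,c,0],[0,0,-1]]))
        t=np.degrees((q.inv()*D).as_rotvec())/60
    print("pos",np.round(s["ee_pos"],4),"t",round(float(s["clock"]),2),"shares",np.round(sh,4),np.round(t,4),"axes",np.round(q.as_matrix(),3).tolist())
E
python3 - <<'E'
import re
s=open('h.py').read()
s=re.sub(r"D=R.from_matrix\(np.array.*?if 0 else ","D=",s).replace("np.column_stack([[-c,-n,0],[-n,c,0],[0,0,-1]])","np.column_stack([[-c,-n,0],[-n,c,0],[0,0,-1]])")
open('h.py','w').write(s)
E
python3 - <<'E'
from h import *
M=np.column_stack([[-1,0,0],[0,1,0],[0,0,-1]]); print(np.linalg.det(M))
print({k:np.round(v,3) for k,v in camera_info("wrist").items()})
go([.47,.36,.2],-7.5)
E
```

```text
1.0
{'fx': np.float64(325.192), 'fy': np.float64(325.192), 'cx': np.float64(283.06), 'cy': np.float64(210.104), 'hand_eye': array([[-0.001,  0.949,  0.315,  0.082],
       [ 1.   ,  0.001,  0.   , -0.   ],
       [ 0.   ,  0.315, -0.949, -0.146],
       [ 0.   ,  0.   ,  0.   ,  1.   ]])}
pos [0.2873 0.5831 0.2387] t 1.5 shares [-1.3125 -0.5966  0.1936] [-0.      0.     -0.3121] axes [[-0.897, 0.442, 0.0], [0.442, 0.897, -0.0], [-0.0, -0.0, -1.0]]
```

Call:
{"method": "play_rows", "body": {
  "rows": [
    [-0.66, -0.3, 0.1, 0, 0, 0],
    [-0.66, -0.3, 0.1, 0, 0, 0],
    [-0.66, -0.3, 0.1, 0, 0, 0],
    [-0.66, -0.3, 0.1, 0, 0, 0],
    [-0.66, -0.3, 0.1, 0, 0, 0]
  ]
}}

```text
clock: 1.92
ee_pos: [0.3843, 0.4649, 0.2181]
orientation: [0.231, 0.973, -0.002, 0.001]
wrist_force: [1.3, -0.2, 0.5]
width: 0.0883
grasp_force: 0.0
```

Call:
{"method": "play_rows", "body": {
  "rows": [
    [-0.65, -0.3, 0.1, 0, 0, -0.31],
    [-0.65, -0.3, 0.1, 0, 0, -0.31],
    [-0.65, -0.3, 0.1, 0, 0, -0.31],
    [-0.65, -0.3, 0.1, 0, 0, -0.31],
    [-0.65, -0.3, 0.1, 0, 0, -0.31],
    [-0.65, -0.3, 0.1, 0, 0, -0.31]
  ],
  "grip": 0
}}

```text
clock: 2.42
ee_pos: [0.4697, 0.3593, 0.1987]
orientation: [0.068, 0.998, 0.0, -0.0]
wrist_force: [0.2, 0.6, -0.1]
width: 0.0886
grasp_force: 0.0
```

```bash
cat >> h.py <<'E'
def wcloud(d,s):
    i=camera_info("wrist"); v,u=np.nonzero(d>0); dd=d[v,u]
    x=(u-i["cx"])/i["fx"]; y=(v-i["cy"])/i["fy"]; th=np.hypot(x,y)+1e-9; k=np.tan(th)/th
    P=np.stack([x*k*dd,-y*k*dd,-dd,np.ones_like(dd)])
    T=np.eye(4); T[:3,:3]=R.from_quat(s["orientation"]).as_matrix(); T[:3,3]=s["ee_pos"]
    return (T@np.array(i["hand_eye"])@P)[:3].T,v,u
def wpix(p,s):
    i=camera_info("wrist"); T=np.eye(4); T[:3,:3]=R.from_quat(s["orientation"]).as_matrix(); T[:3,3]=s["ee_pos"]
    c=np.linalg.inv(T@np.array(i["hand_eye"]))@np.append(p,1); x,y,z=c[0],-c[1],-c[2]; r=np.hypot(x,y); th=np.arctan2(r,z)
    return i["cx"]+i["fx"]*th*x/r, i["cy"]+i["fy"]*th*y/r
E
python3 - <<'E'
from h import *
s=read_state(); im,d=capture("wrist"); cv2.imwrite("pics/w1.png",im[:,:,::-1]); np.save("w1_d.npy",d)
print(s["ee_pos"],s["width"],s["clock"],s["wrist_force"])
P,v,u=wcloud(d,s); near=(abs(P[:,0]-.49)<.09)&(P[:,1]>.31)&(P[:,1]<.41)
Q=P[near]; print("bench",np.median(Q[Q[:,2]<.004,2]))
for lo in(.0035,.02):
    print(lo,rect(Q[Q[:,2]>lo]),Q[Q[:,2]>lo].mean(0))
for m in masks_of("wrist","wedge"):
    r=m["region"]; k=r[v,u]; X=P[k]; print(m["confidence"],rect(X),np.percentile(X[:,2],[5,95]))
for n in("wedge_heel","wedge_tip"):
    for m in tip_of("wrist",n):
        a,b=np.array(m["position"])*[560,420]; j=np.argmin((u-a)**2+(v-b)**2); print(n,m["confidence"],a,b,P[j])
E
```

```text
[0.46971047 0.35932731 0.19874009] 0.0885515051078489 2.4167 [ 0.20281562  0.59234568 -0.11304687]
bench -0.000298910448855938
0.0035 ([[427.3999938964844, 310.0], [537.4000244140625, 295.5], [551.4000244140625, 401.1000061035156], [441.29998779296875, 415.6000061035156]], array([489.4, 355.6]), array([106.5, 111. ]), 82.4930648803711) [0.45145709 0.35906784 0.25884673]
0.02 ([[424.79998779296875, 310.5], [471.29998779296875, 302.6000061035156], [489.29998779296875, 409.20001220703125], [442.79998779296875, 417.0]], array([457.1, 359.8]), array([108. ,  47.2]), 80.42566680908203) [0.44827242 0.3587807  0.27404091]
0.91 ([[434.5, 349.1000061035156], [547.4000244140625, 340.29998779296875], [550.4000244140625, 378.3999938964844], [437.5, 387.1000061035156]], array([492.4, 363.7]), array([ 38.2, 113.2]), 85.5589828491211) [0.00551109 0.02341063]
0.83 ([[301.0, 181.60000610351562], [334.29998779296875, 154.60000610351562], [412.0, 250.39999389648438], [378.70001220703125, 277.3999938964844]], array([356.5, 216. ]), array([123.3,  42.9]), 50.9660758972168) [0.00455725 0.0231774 ]
0.83 ([[415.8999938964844, 85.0999984741211], [454.1000061035156, 50.70000076293945], [536.2999877929688, 142.0], [498.1000061035156, 176.39999389648438]], array([476.1, 113.5]), array([122.8,  51.4]), 47.99158477783203) [0.00242419 0.02306181]
wedge_heel 0.85 111.384 88.61999999999999 [0.33441051 0.19297483 0.0224658 ]
wedge_heel 0.73 65.912 200.00400000000002 [0.4450196  0.09625011 0.02280385]
wedge_heel 0.61 290.304 163.002 [0.44537508 0.36958197 0.02335546]
wedge_tip 0.82 131.488 236.08200000000002 [0.50730196 0.16614476 0.00518527]
wedge_tip 0.7 292.488 247.296 [0.54522397 0.3592415  0.00495838]
wedge_tip 0.69 186.87199999999999 127.89 [3.94544394e-01 2.64893747e-01 2.26913459e-04]
wedge_tip 0.35 254.8 332.598 [0.44174059 0.35572454 0.27876954]
```

View pics/w1.png

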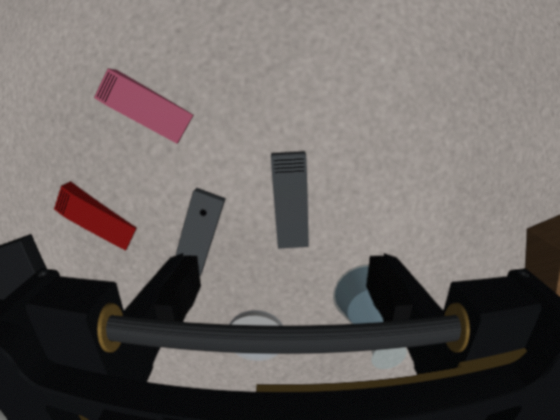

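The wedge (ridged grey heel at pixel (289,162), tip at (293,247)) sits clear of the spacer at (205,220). Next I refine its axis.

```bash
python3 - <<'E'
from h import *
s=read_state(); d=np.load("w1_d.npy")
P,v,u=wcloud(d,s); r=[m for m in masks_of("wrist","wedge") if abs(m["extent"][0]*560-275)<20][0]["region"]
X=P[r[v,u]]; X=X[X[:,2]>.003]
b=[]
for x in np.arange(.442,.545,.008):
    y=X[abs(X[:,0]-x)<.004]
    b.append((x,(y[:,1].min()+y[:,1].max())/2,np.ptp(y[:,1]),np.median(y[:,2])))
b=np.array(b); print(np.round(b,4)); f=np.polyfit(b[:,0],b[:,1],1); print(np.degrees(np.arctan(f[0])),np.polyval(f,.447))
print(np.percentile(X[:,0],[0,1,99,100]))
go([.447,np.polyval(f,.447),.2],np.degrees(np.arctan(f[0])))
E
```

```text
[[0.442  0.3705 0.0354 0.0232]
 [0.45   0.3702 0.0354 0.0231]
 [0.458  0.3694 0.035  0.0224]
 [0.466  0.3686 0.035  0.0209]
 [0.474  0.3682 0.0343 0.0192]
 [0.482  0.3676 0.0351 0.0176]
 [0.49   0.3678 0.0359 0.0161]
 [0.498  0.367  0.0363 0.0144]
 [0.506  0.3665 0.0357 0.0129]
 [0.514  0.3658 0.036  0.0112]
 [0.522  0.3646 0.0342 0.0095]
 [0.53   0.3638 0.0347 0.0081]
 [0.538  0.3634 0.0341 0.006 ]]
-4.154012906286966 0.3703209672794162
[0.43319644 0.4340934  0.5425756  0.54455641]
pos [0.468  0.3616 0.1989] t 2.67 shares [ 0.1099  0.0298 -0.0053] [ 0.0009 -0.0003 -0.0551] axes [[-0.992, 0.13, -0.0], [0.13, 0.992, 0.001], [0.0, 0.001, -1.0]]
```

Call:
{"method": "play_rows", "body": {
  "rows": [
    [0.11, 0.02, 0.15, 0, 0, -0.05],
    [0.11, 0.02, 0.45, 0, 0, -0.05],
    [0.11, 0.02, 0.5, 0, 0, -0.05],
    [0.11, 0.02, 0.5, 0, 0, -0.05],
    [0.11, 0.02, 0.5, 0, 0, -0.05],
    [0.11, 0.02, 0.5, 0, 0, -0.05]
  ],
  "grip": 0
}}

```text
clock: 3.17
ee_pos: [0.4488, 0.3677, 0.1004]
orientation: [0.04, 0.999, 0.001, 0.001]
wrist_force: [0.3, 0.2, 0.3]
width: 0.0881
grasp_force: 0.0
```

```bash
python3 - <<'E'
from h import *
s=read_state(); im,d=capture("wrist"); cv2.imwrite("pics/w2.png",im[:,:,::-1])
print(s["ee_pos"])
P,v,u=wcloud(d,s); 
for m in masks_of("wrist","wedge"): print(m["confidence"],np.array(m["extent"])*[560,420,560,420],rect(P[m["region"][v,u]]))
Q=P[(abs(P[:,0]-.48)<.07)&(abs(P[:,1]-.365)<.03)&(P[:,2]<.03)]
print("bench",np.median(Q[Q[:,2]<.003,2])); T=Q[Q[:,2]>.003]
for x in np.arange(.436,.53,.012):
    y=T[abs(T[:,0]-x)<.004]
    if len(y): print(round(x,3),np.round([y[:,1].min(),y[:,1].max(),y[:,1].min()/2+y[:,1].max()/2,np.median(y[:,2])],4))
print(T[:,0].min(),T[:,0].max())
for k in range(3):
    capture("top"); print(read_state()["ee_pos"])
go([.446,.3675,.004],-4.5)
E
```

```text
[0.44877447 0.36774995 0.10041763]
0.83 [ 35.896  76.398 121.688 100.8  ] ([[308.8999938964844, 191.89999389648438], [344.0, 162.0], [415.6000061035156, 246.0], [380.6000061035156, 275.8999938964844]], array([362.3, 218.9]), array([110.4,  46.1]), 49.54044723510742)
0.79 [260.008 195.888  51.576 119.112] ([[434.79998779296875, 348.20001220703125], [545.9000244140625, 340.3999938964844], [548.7000122070312, 380.5], [437.6000061035156, 388.29998779296875]], array([491.8, 364.4]), array([ 40.2, 111.3]), 85.99058532714844)
0.71 [  1.12  212.016  92.512  67.494] ([[407.79998779296875, 307.79998779296875], [429.6000061035156, 42.599998474121094], [511.3999938964844, 49.400001525878906], [489.70001220703125, 314.5]], array([459.6, 178.6]), array([ 82.1, 266. ]), 4.686291217803955)
bench -0.00029549924693136886
0.436 [0.351  0.3869 0.3689 0.0189]
0.448 [0.3497 0.3863 0.368  0.023 ]
0.46 [0.3491 0.3841 0.3666 0.0221]
0.472 [0.3481 0.3836 0.3658 0.0193]
0.484 [0.347  0.3824 0.3647 0.0171]
0.496 [0.3463 0.3819 0.3641 0.0148]
0.508 [0.3449 0.3806 0.3627 0.0122]
0.52 [0.3442 0.3801 0.3622 0.0101]
0.4351895630205896 0.5483504784435815
[0.44926256 0.36759665 0.10085222]
[0.44904168 0.36738229 0.10056727]
[0.44881875 0.3671629  0.10023172]
pos [0.4488 0.3672 0.1002] t 3.42 shares [ 1.510e-02 -4.000e-04  4.811e-01] [ 0.0018  0.0017 -0.0023] axes [[-0.997, 0.081, 0.002], [0.081, 0.997, 0.002], [-0.002, 0.002, -1.0]]
```

Heel measured at (0.447, 0.368), top 23 mm, matching the text. I'll go down and grip.

Call:
{"method": "play_rows", "body": {
  "rows": [
    [0.01, 0, 0.2, 0, 0, 0],
    [0.01, 0, 0.35, 0, 0, 0],
    [0.01, 0, 0.44, 0, 0, 0],
    [0.01, 0, 0.48, 0, 0, 0],
    [0.01, 0, 0.48, 0, 0, 0],
    [0.01, 0, 0.48, 0, 0, 0]
  ],
  "grip": 0
}}

```text
clock: 3.92
ee_pos: [0.4466, 0.3671, 0.0034]
orientation: [0.04, 0.999, 0.0, 0.0]
wrist_force: [0.1, -0.1, -0.5]
width: 0.0881
grasp_force: 0.0
```

Call:
{"method": "play_rows", "body": {
  "rows": [
    [0, 0, 0, 0, 0, 0],
    [0, 0, 0, 0, 0, 0],
    [0, 0, 0, 0, 0, 0],
    [0, 0, 0, 0, 0, 0],
    [0, 0, 0, 0, 0, 0],
    [0, 0, 0, 0, 0, 0],
    [0, 0, 0, 0, 0, 0],
    [0, 0, 0, 0, 0, 0]
  ],
  "grip": 1
}}

```text
clock: 4.58
ee_pos: [0.446, 0.3667, 0.0027]
orientation: [0.04, 0.999, 0.0, 0.0]
wrist_force: [0.7, 0.4, -0.0]
width: 0.0369
grasp_force: 0.1
```

Call:
{"method": "play_rows", "body": {
  "rows": [
    [0, 0, 0, 0, 0, 0],
    [0, 0, 0, 0, 0, 0],
    [0, 0, -0.2, 0, 0, 0],
    [0, 0, -0.4, 0, 0, 0],
    [0, 0, -0.6, 0, 0, 0],
    [0, 0, -0.6, 0, 0, 0],
    [0, 0, -0.6, 0, 0, 0]
  ]
}}

```text
clock: 5.17
ee_pos: [0.4474, 0.3678, 0.125]
orientation: [0.04, 0.999, 0.002, 0.002]
wrist_force: [0.4, 0.2, -1.1]
width: 0.0355
grasp_force: 30.0
```

Call:
{"method": "play_rows", "body": {
  "rows": [
    [0, -0.12, 0, 0, 0, 0],
    [0, -0.28, 0, 0, 0, 0],
    [0, -0.44, 0, 0, 0, 0],
    [0, -0.6, 0, 0, 0, 0],
    [0, -0.76, 0, 0, 0, 0],
    [0, -0.92, 0, 0, 0, 0],
    [0, -1, 0, 0, 0, 0],
    [0, -1, 0, 0, 0, 0]
  ]
}}

```text
clock: 5.83
ee_pos: [0.4282, 0.1623, 0.1212]
orientation: [0.043, 0.999, -0.002, -0.002]
wrist_force: [0.1, 0.7, -1.3]
width: 0.0358
grasp_force: 30.0
```

```bash
python3 - <<'E'
from h import *
s=read_state(); print(s["width"],s["grasp_force"])
go([.485,-.179,.125],9.4)
E
```

```text
0.03581751471929404 29.994052033871412
pos [0.4282 0.1623 0.1212] t 5.83 shares [-0.43   -1.6755 -0.0138] [-0.0035 -0.0039 -0.239 ] axes [[-0.996, 0.086, -0.004], [0.086, 0.996, -0.004], [0.004, -0.004, -1.0]]
```

Held at 30 N. Moving in two steps.

Call:
{"method": "play_rows", "body": {
  "rows": [
    [-0.05, -0.12, 0, 0, 0, 0],
    [-0.1, -0.28, 0, 0, 0, 0],
    [-0.15, -0.44, 0, 0, 0, 0],
    [-0.2, -0.6, 0, 0, 0, 0],
    [-0.21, -0.76, 0, 0, 0, 0],
    [-0.21, -0.84, 0, 0, 0, 0],
    [-0.21, -0.84, 0, 0, 0, 0]
  ]
}}

```text
clock: 6.42
ee_pos: [0.4573, -0.007, 0.1216]
orientation: [0.043, 0.999, -0.001, -0.001]
wrist_force: [-0.8, -0.0, -0.4]
width: 0.0357
grasp_force: 30.0
```

Call:
{"method": "play_rows", "body": {
  "rows": [
    [-0.05, -0.12, 0, 0, 0, -0.06],
    [-0.1, -0.28, 0, 0, 0, -0.12],
    [-0.15, -0.44, 0, 0, 0, -0.18],
    [-0.18, -0.6, 0, 0, 0, -0.23],
    [-0.2, -0.76, 0, 0, 0, -0.23],
    [-0.2, -0.83, 0, 0, 0, -0.23],
    [-0.2, -0.83, 0, 0, 0, -0.23],
    [-0.2, -0.83, 0, 0, 0, -0.23]
  ]
}}

```text
clock: 7.08
ee_pos: [0.4848, -0.1709, 0.1219]
orientation: [-0.08, 0.997, 0.001, -0.0]
wrist_force: [-0.3, 0.8, -0.8]
width: 0.0359
grasp_force: 30.0
```

```bash
python3 - <<'E'
from h import *
s=read_state(); im,d=capture("wrist"); cv2.imwrite("pics/w3.png",im[:,:,::-1])
P,v,u=wcloud(d,s)
print(s["ee_pos"])
for m in masks_of("wrist","wedge")[:2]: print("wedge",m["confidence"],np.array(m["extent"])*[560,420,560,420],rect(P[m["region"][v,u]]))
for n in("wedge_tip","front_edge","left_foot","right_foot"):
    for m in tip_of("wrist",n)[:2]:
        a,b=np.array(m["position"])*[560,420]; j=np.argmin((u-a)**2+(v-b)**2); print(n,round(m["confidence"],2),a,b,P[j])
B=P[(P[:,0]>.55)&(P[:,0]<.9)&(P[:,1]>-.3)&(P[:,1]<0)]
for lo,hi in((.027,.035),(.045,.06),(.07,.1)):
    Q=B[(B[:,2]>lo)&(B[:,2]<hi)]; print(lo,len(Q),np.median(Q[:,2]) if len(Q) else 0,rect(Q) if len(Q) else 0)
go([.485,-.179,.06],9.4)
im,d=capture("side"); cv2.imwrite("pics/s3.png",cv2.resize(im[150:350,180:460,::-1],(800,571)))
E
```

```text
[ 0.48478209 -0.17088818  0.12185646]
wedge 0.62 [244.496 253.68   78.288 128.52 ] ([[469.20001220703125, -155.60000610351562], [479.3999938964844, -195.8000030517578], [605.2999877929688, -164.0], [595.2000122070312, -123.80000305175781]], array([ 537.3, -159.8]), array([129.9,  41.5]), 14.1575288772583)
wedge 0.58 [515.704 192.192  41.496  87.78 ] ([[412.5, 102.19999694824219], [452.20001220703125, 66.80000305175781], [532.2999877929688, 156.60000610351562], [492.6000061035156, 192.0]], array([472.4, 129.4]), array([120.3,  53.2]), 48.27406311035156)
wedge_tip 0.63 546.896 267.41400000000004 [0.51022453 0.15750917 0.00552946]
wedge_tip 0.62 285.6 396.18600000000004 [ 0.46165773 -0.1740804   0.21994297]
0.027 941 0.029716691370772486 ([[536.2999877929688, -297.0], [575.0, -304.3999938964844], [610.2000122070312, -120.0999984741211], [571.5999755859375, -112.69999694824219]], array([ 573.3, -208.6]), array([187.6,  39.3]), 79.17726135253906)
0.045 118 0.05892401889686351 ([[545.2999877929688, -298.3999938964844], [585.7000122070312, -307.6000061035156], [631.0, -108.69999694824219], [590.5999755859375, -99.5]], array([ 588.1, -203.6]), array([204. ,  41.4]), 77.15638732910156)
0.07 301 0.07063304723905639 ([[549.7999877929688, -295.3999938964844], [606.9000244140625, -311.1000061035156], [664.2999877929688, -102.9000015258789], [607.2000122070312, -87.0999984741211]], array([ 607. , -199.1]), array([216. ,  59.2]), 74.5847396850586)
pos [ 0.4849 -0.1707  0.1227] t 7.38 shares [ 0.0064 -0.0412  0.3133] [ 0.0005  0.     -0.0017] axes [[-0.987, -0.162, -0.0], [-0.162, 0.987, 0.001], [-0.0, 0.001, -1.0]]
```

View pics/w3.png

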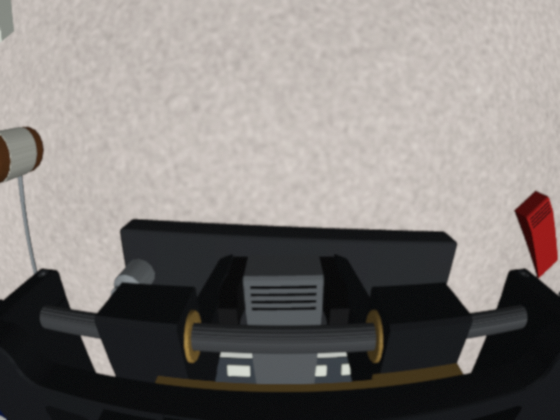

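View pics/s3.png

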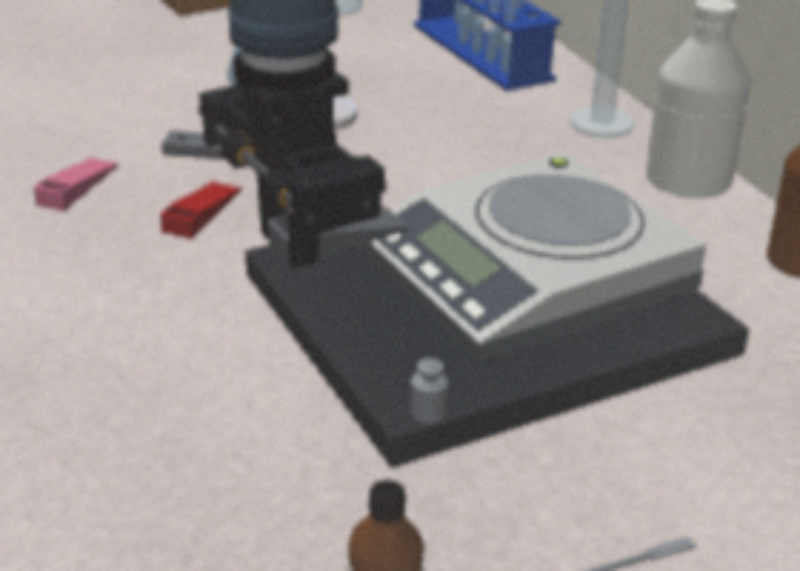

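The wedge is held level, heel just over the slab's front edge, thin end toward the balance. The side picture shows the weight at (430,390), well clear. Before lowering I'll measure the balance's front and sides more exactly from the initial clouds.

```bash
python3 - <<'E'
from h import *
for c in("top","side"):
    A=cloud(c,np.load(c+"_d.npy"),np.load(c+"_d.npy")>0)
    for yaw in (9.4,):
        a=np.radians(yaw); X=np.array([np.cos(a),np.sin(a)]);Y=np.array([-X[1],X[0]])
        r=A[:,:2]-[.7127,-.1417]; x=r@X; y=r@Y; z=A[:,2]
        k=(abs(x)<.14)&(abs(y)<.125)&(z>.045)&(z<.11)
        print(c,"front x by y", [ (yy,np.round(np.percentile(x[k&(abs(y-yy)<.012)],[1,4]),4).tolist()) for yy in(-.08,-.04,0,.04,.08)])
        print(" z near front",np.round([np.median(z[k&(abs(x-q)<.004)&(abs(y)<.08)]) if (k&(abs(x-q)<.004)).any() else 0 for q in(-.118,-.113,-.105,-.09,-.07)],4))
        t=k&(z>.075)
        print(" sides y", [(q,np.round(np.percentile(y[k&(abs(x-q)<.015)],[1,99]),4).tolist()) for q in(-.08,-.04,0,.05,.1)], "rear",np.round([np.percentile(x[t&(abs(y-q)<.02)],98) for q in(-.06,0,.06)],4))
E
```

```text
top front x by y [(-0.08, [-0.1152, -0.1087]), (-0.04, [-0.1155, -0.1087]), (0, [-0.1155, -0.1098]), (0.04, [-0.1158, -0.1089]), (0.08, [-0.1157, -0.1086])]
 z near front [0.0577 0.0599 0.0649 0.0701 0.078 ]
 sides y [(-0.08, [-0.0963, 0.0985]), (-0.04, [-0.0956, 0.0991]), (0, [-0.0961, 0.0984]), (0.05, [-0.0958, 0.0989]), (0.1, [-0.0954, 0.0997])] rear [0.1105 0.11   0.1096]
side front x by y [(-0.08, [-0.1166, -0.1154]), (-0.04, [-0.1166, -0.1155]), (0, [-0.117, -0.1159]), (0.04, [-0.117, -0.116]), (0.08, [-0.1169, -0.1159])]
 z near front [0.0549 0.0596 0.0667 0.0717 0.0797]
 sides y [(-0.08, [-0.0997, 0.0972]), (-0.04, [-0.0995, 0.0948]), (0, [-0.0996, 0.0974]), (0.05, [-0.099, 0.0968]), (0.1, [-0.0996, 0.0972])] rear [0.1091 0.108  0.1094]
```

Call:
{"method": "play_rows", "body": {
  "rows": [
    [-0.015, -0.042, 0, 0, 0, 0],
    [-0.015, -0.042, 0.15, 0, 0, 0],
    [-0.015, -0.042, 0.3, 0, 0, 0],
    [-0.015, -0.042, 0.38, 0, 0, 0],
    [-0.015, -0.042, 0.43, 0, 0, 0],
    [-0.015, -0.042, 0.43, 0, 0, 0],
    [-0.015, -0.042, 0.43, 0, 0, 0]
  ]
}}

```text
clock: 8.02
ee_pos: [0.4893, -0.1803, 0.0369]
orientation: [-0.08, 0.997, -0.0, 0.0]
wrist_force: [-0.4, -0.3, -0.4]
width: 0.0361
grasp_force: 30.0
```

```bash
python3 - <<'E'
from h import *
s=read_state(); im,d=capture("side")
print(s["wrist_force"],s["grasp_force"]); go([.4895,-.1786,.0335],9.4)
cv2.imwrite("pics/s4.png",cv2.resize(im[200:310,230:390,::-1],(800,550),interpolation=cv2.INTER_CUBIC))
A=cloud("side",d,d>0); a=np.radians(9.4); X=np.array([np.cos(a),np.sin(a)]);Y=np.array([-X[1],X[0]])
r=A[:,:2]-[.7122,-.1417]; x=r@X;y=r@Y;z=A[:,2]
k=(x>-.19)&(x<-.115)&(abs(y)<.025)&(z>.0325)&(z<.07)
print(k.sum()); 
for q in np.arange(-.185,-.115,.008):
    m=k&(abs(x-q)<.004)
    if m.any(): print(round(q,3),np.round([y[m].min(),y[m].max(),z[m].max()],4))
E
```

```text
[-0.38255177 -0.27941912 -0.44183924] 29.99454589560628
pos [ 0.4898 -0.1804  0.0376] t 8.07 shares [0.0001 0.0092 0.0203] [-0.0007  0.0012 -0.0039] axes [[-0.987, -0.159, 0.001], [-0.159, 0.987, -0.0], [-0.001, -0.001, -1.0]]
187
-0.185 [-0.0217 -0.0173  0.0478]
-0.177 [-0.0202 -0.0181  0.0457]
-0.169 [-0.0202 -0.017   0.0466]
-0.161 [-0.022  -0.0173  0.0475]
-0.153 [-0.0233 -0.0167  0.0477]
-0.145 [-0.0212 -0.0085  0.0463]
-0.137 [-0.0206  0.0095  0.0438]
-0.129 [-0.0249  0.0174  0.0434]
-0.121 [-0.0152  0.0174  0.0581]
```

View pics/s4.png

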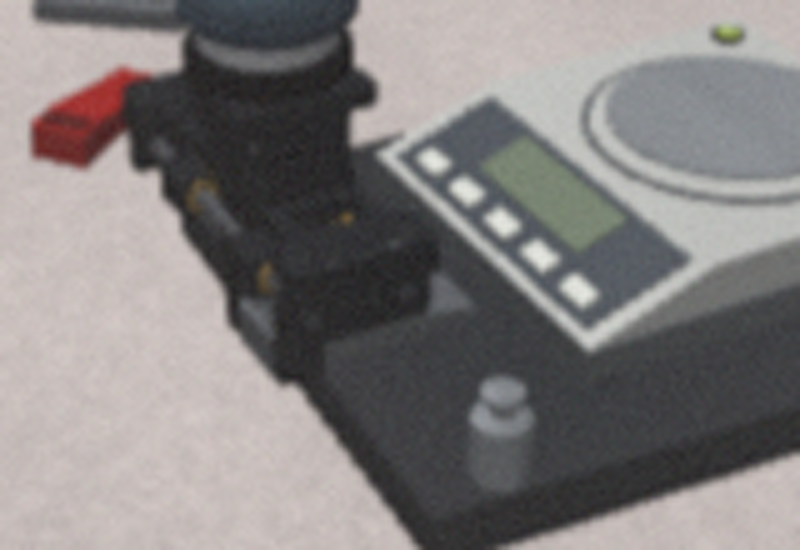

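The side crop shows the wedge's thin end at about (460,297), a few mm short of the balance's front and central, still hovering about 4 mm. I'll lower it to contact.

Call:
{"method": "play_rows", "body": {
  "rows": [
    [0, 0, 0.01, 0, 0, 0],
    [0, 0, 0.01, 0, 0, 0],
    [0, 0, 0.015, 0, 0, 0],
    [0, 0, 0.015, 0, 0, 0]
  ]
}}

```text
clock: 8.4
ee_pos: [0.4892, -0.1801, 0.0341]
orientation: [-0.08, 0.997, -0.0, 0.0]
wrist_force: [-1.2, -0.0, -0.2]
width: 0.0357
grasp_force: 30.0
```

Call:
{"method": "play_rows", "body": {
  "rows": [
    [0, 0, 0.003, 0, 0, 0],
    [0, 0, 0.005, 0, 0, 0],
    [0, 0, 0.005, 0, 0, 0],
    [0, 0, 0.005, 0, 0, 0]
  ]
}}

```text
clock: 8.73
ee_pos: [0.4889, -0.18, 0.0327]
orientation: [-0.08, 0.997, -0.0, -0.0]
wrist_force: [0.3, -0.5, -1.2]
width: 0.036
grasp_force: 30.0
```

Call:
{"method": "play_rows", "body": {
  "rows": [
    [0, 0, 0.003, 0, 0, 0],
    [0, 0, 0.005, 0, 0, 0],
    [0, 0, 0.005, 0, 0, 0],
    [0, 0, 0.005, 0, 0, 0]
  ]
}}

```text
clock: 9.07
ee_pos: [0.489, -0.18, 0.0325]
orientation: [-0.08, 0.997, -0.0, -0.0]
wrist_force: [-2.6, 1.4, 9.9]
width: 0.0356
grasp_force: 30.0
```

Call:
{"method": "play_rows", "body": {
  "rows": [
    [0, 0, 0.003, 0, 0, 0],
    [0, 0, 0.005, 0, 0, 0],
    [0, 0, 0.005, 0, 0, 0],
    [0, 0, 0.005, 0, 0, 0]
  ]
}}

```text
clock: 9.4
ee_pos: [0.4892, -0.18, 0.0318]
orientation: [-0.08, 0.997, -0.0, 0.0]
wrist_force: [-3.7, 1.9, 15.2]
width: 0.0354
grasp_force: 30.0
```

Call:
{"method": "play_rows", "body": {
  "rows": [
    [0, 0, -0.003, 0, 0, 0],
    [-0.015, 0, -0.003, 0, 0, 0],
    [-0.03, 0, -0.003, 0, 0, 0],
    [-0.05, 0, -0.003, 0, 0, 0],
    [-0.07, 0, -0.003, 0, 0, 0],
    [-0.09, 0, -0.003, 0, 0, 0],
    [-0.11, 0, -0.003, 0, 0, 0],
    [-0.13, 0, -0.003, 0, 0, 0],
    [-0.14, 0, -0.003, 0, 0, 0],
    [-0.14, 0, -0.003, 0, 0, 0]
  ]
}}

```text
clock: 10.23
ee_pos: [0.517, -0.1763, 0.0324]
orientation: [-0.08, 0.997, -0.0, 0.0]
wrist_force: [-3.7, -1.1, 13.3]
width: 0.0358
grasp_force: 30.0
```

```bash
cat >> h.py <<'E'
def bal(c,d):
    """heights of the balance's panel/top vs x in its frame"""
    A=cloud(c,d,d>0); a=np.radians(9.4); X=np.array([np.cos(a),np.sin(a)]);Y=np.array([-X[1],X[0]])
    r=A[:,:2]-[.7122,-.1417]; x=r@X;y=r@Y;z=A[:,2]
    o=[]
    for q in(-.06,.085):   # top deck strips
        k=(abs(x-q)<(.012))&(abs(y)<.09)&(abs(y)>.03)&(z>.06)&(z<.11); o.append([round(z[k&(y>0)].mean()*1000,2),round(z[k&(y<0)].mean()*1000,2),int(k.sum())])
    k=(x<-.095)&(x>-.125)&(abs(y)<.09)&(z>.045)&(z<.08)
    fr=np.percentile(x[k&(y<-.0)],2)*1000
    return o,round(fr,2)
E
python3 - <<'E'
from h import *
for c in("top","side"): print(c,"start",bal(c,np.load(c+"_d.npy"))); print(" now",bal(c,np.mean([capture(c)[1] for _ in range(3)],0)))
s=read_state(); e=s["ee_pos"]-[.598,-.1606,.03]; a=np.radians(9.4); print("tcp rel edge",e@[np.cos(a),np.sin(a),0],e@[-np.sin(a),np.cos(a),0],e[2],s["wrist_force"]); go(s["ee_pos"],9.4)
E
```

```text
top start ([[np.float64(80.81), np.float64(81.1), 367], [np.float64(86.26), np.float64(86.16), 315]], np.float64(-115.63))
 now ([[np.float64(80.73), np.float64(80.91), 362], [np.float64(86.14), np.float64(86.07), 321]], np.float64(-115.45))
side start ([[np.float64(82.24), np.float64(81.85), 326], [np.float64(88.18), np.float64(86.99), 189]], np.float64(-116.99))
 now ([[np.float64(82.19), np.float64(82.03), 328], [np.float64(88.11), np.float64(87.07), 193]], np.float64(-116.5))
tcp rel edge -0.0824961811660364 -0.002261334685599979 0.0024628105145775916 [-2.53098727 -0.74823494 11.93734277]
pos [ 0.517  -0.1763  0.0325] t 10.53 shares [0. 0. 0.] [-0.0009  0.0005 -0.0043] axes [[-0.987, -0.159, 0.001], [-0.159, 0.987, -0.001], [-0.0, -0.001, -1.0]]
```

Call:
{"method": "play_rows", "body": {
  "rows": [
    [-0.01, 0, -0.003, 0, 0, 0],
    [-0.02, 0, -0.003, 0, 0, 0],
    [-0.03, 0, -0.003, 0, 0, 0],
    [-0.04, 0, -0.003, 0, 0, 0],
    [-0.05, 0, -0.003, 0, 0, 0],
    [-0.06, 0, -0.003, 0, 0, 0],
    [-0.07, 0, -0.003, 0, 0, 0],
    [-0.075, 0, -0.003, 0, 0, 0],
    [-0.075, 0, -0.003, 0, 0, 0]
  ]
}}

```text
clock: 11.28
ee_pos: [0.5308, -0.1737, 0.0324]
orientation: [-0.08, 0.997, -0.0, -0.001]
wrist_force: [-4.2, 0.0, 10.5]
width: 0.0358
grasp_force: 30.0
```

Call:
{"method": "play_rows", "body": {
  "rows": [
    [-0.005, 0, 0, 0, 0, 0],
    [-0.01, 0, 0, 0, 0, 0],
    [-0.015, 0, 0, 0, 0, 0],
    [-0.02, 0, 0, 0, 0, 0],
    [-0.025, 0, 0, 0, 0, 0],
    [-0.025, 0, 0, 0, 0, 0],
    [-0.025, 0, 0, 0, 0, 0]
  ]
}}

```text
clock: 11.87
ee_pos: [0.5344, -0.1732, 0.0323]
orientation: [-0.08, 0.997, -0.0, -0.002]
wrist_force: [-6.4, -1.7, 13.3]
width: 0.0357
grasp_force: 30.0
```

```bash
cat > m.py <<'E'
from h import *
for c in("top","side"): print(c,"start",bal(c,np.load(c+"_d.npy"))," now",bal(c,np.mean([capture(c)[1] for _ in range(3)],0)))
s=read_state(); e=s["ee_pos"]-[.598,-.1606,.03]; a=np.radians(9.4); print("tcp rel edge",e@[np.cos(a),np.sin(a),0],e@[-np.sin(a),np.cos(a),0],e[2],s["wrist_force"],s["grasp_force"],s["clock"]); go(s["ee_pos"],9.4)
E
python3 m.py
```

```text
top start ([[np.float64(80.81), np.float64(81.1), 367], [np.float64(86.26), np.float64(86.16), 315]], np.float64(-115.63))  now ([[np.float64(80.67), np.float64(81.14), 314], [np.float64(86.4), np.float64(86.06), 316]], np.float64(-115.19))
side start ([[np.float64(82.24), np.float64(81.85), 326], [np.float64(88.18), np.float64(86.99), 189]], np.float64(-116.99))  now ([[np.float64(82.33), np.float64(81.97), 322], [np.float64(88.24), np.float64(87.01), 185]], np.float64(-116.11))
tcp rel edge -0.06476434751179425 -0.002063236864822965 0.0023349543194104982 [-6.45131816 -0.47077683 13.04634639] 30.003640945069492 12.1667
pos [ 0.5344 -0.1732  0.0323] t 12.17 shares [0. 0. 0.] [ 0.0001 -0.0037 -0.0047] axes [[-0.987, -0.158, -0.004], [-0.158, 0.987, -0.001], [0.004, 0.0, -1.0]]
```

Contact as predicted (TCP 65 mm before the edge). Now pushing on gently.

Call:
{"method": "play_rows", "body": {
  "rows": [
    [-0.005, 0, 0, 0, 0, 0],
    [-0.01, 0, 0, 0, 0, 0],
    [-0.015, 0, 0, 0, 0, 0],
    [-0.02, 0, 0, 0, 0, 0],
    [-0.025, 0, 0, 0, 0, 0],
    [-0.03, 0, 0, 0, 0, 0],
    [-0.03, 0, 0, 0, 0, 0],
    [-0.03, 0, 0, 0, 0, 0]
  ]
}}

```text
clock: 12.83
ee_pos: [0.5388, -0.1728, 0.0323]
orientation: [-0.079, 0.997, -0.0, -0.003]
wrist_force: [-10.6, -0.7, 18.5]
width: 0.0354
grasp_force: 30.0
```

```bash
python3 m.py
```

```text
top start ([[np.float64(80.81), np.float64(81.1), 367], [np.float64(86.26), np.float64(86.16), 315]], np.float64(-115.63))  now ([[np.float64(81.29), np.float64(82.14), 273], [np.float64(86.52), np.float64(85.96), 313]], np.float64(-114.67))
side start ([[np.float64(82.24), np.float64(81.85), 326], [np.float64(88.18), np.float64(86.99), 189]], np.float64(-116.99))  now ([[np.float64(82.84), np.float64(82.47), 317], [np.float64(88.31), np.float64(87.02), 183]], np.float64(-116.17))
tcp rel edge -0.060354861639449094 -0.0023266511076131466 0.0023243003092170145 [-10.82492591  -1.2911593   18.12911922] 30.003338288515806 13.1333
pos [ 0.5388 -0.1728  0.0323] t 13.13 shares [0. 0. 0.] [ 0.0004 -0.0064 -0.0053] axes [[-0.987, -0.158, -0.007], [-0.158, 0.987, -0.001], [0.007, 0.0, -1.0]]
```

Call:
{"method": "play_rows", "body": {
  "rows": [
    [-0.005, 0, -0.002, 0, 0, 0],
    [-0.01, 0, -0.003, 0, 0, 0],
    [-0.015, 0, -0.003, 0, 0, 0],
    [-0.02, 0, -0.003, 0, 0, 0],
    [-0.025, 0, -0.003, 0, 0, 0],
    [-0.03, 0, -0.003, 0, 0, 0],
    [-0.035, 0, -0.003, 0, 0, 0],
    [-0.04, 0, -0.003, 0, 0, 0],
    [-0.04, 0, -0.003, 0, 0, 0],
    [-0.04, 0, -0.003, 0, 0, 0]
  ]
}}

```text
clock: 13.97
ee_pos: [0.5469, -0.1713, 0.0324]
orientation: [-0.079, 0.997, -0.0, -0.003]
wrist_force: [-8.9, -1.1, 11.8]
width: 0.0357
grasp_force: 30.0
```

```bash
python3 m.py; python3 - <<'E'
from h import *
im,d=capture("side"); cv2.imwrite("pics/s5.png",cv2.resize(im[200:310,230:390,::-1],(800,550),interpolation=cv2.INTER_CUBIC))
E
```

```text
top start ([[np.float64(80.81), np.float64(81.1), 367], [np.float64(86.26), np.float64(86.16), 315]], np.float64(-115.63))  now ([[np.float64(82.23), np.float64(84.13), 223], [np.float64(86.41), np.float64(86.35), 311]], np.float64(-107.86))
side start ([[np.float64(82.24), np.float64(81.85), 326], [np.float64(88.18), np.float64(86.99), 189]], np.float64(-116.99))  now ([[np.float64(83.89), np.float64(83.62), 315], [np.float64(88.6), np.float64(87.31), 187]], np.float64(-116.27))
tcp rel edge -0.05218419389130058 -0.0021717748706751973 0.0023308605139428992 [-9.24443665 -1.78356537 11.4764287 ] 30.002015428617597 14.2667
pos [ 0.5469 -0.1713  0.0323] t 14.27 shares [0. 0. 0.] [ 0.0005 -0.0061 -0.0051] axes [[-0.987, -0.158, -0.006], [-0.158, 0.987, -0.001], [0.006, 0.0, -1.0]]
```

View pics/s5.png

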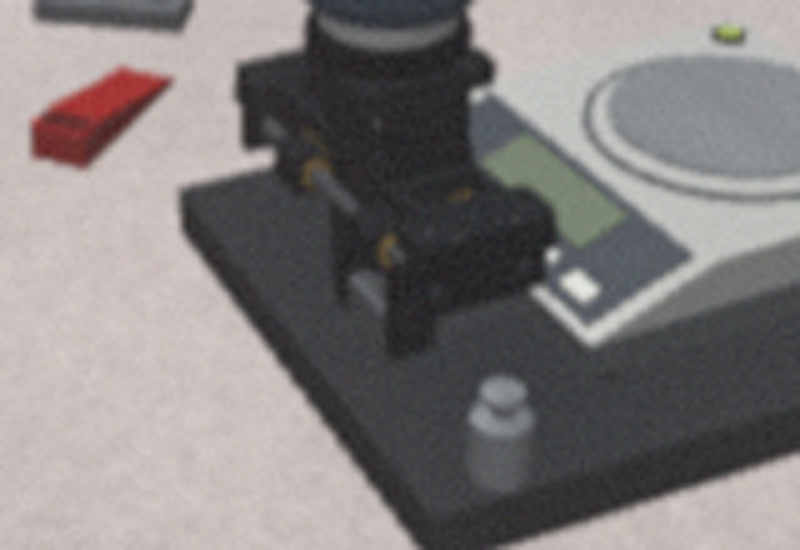

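The wedge is pushed in centrally and the weight at (500,430) has not moved. The deck rise of about 1.7 mm puts both front feet about 2.1 mm up. One short hold, then hand in.

Call:
{"method": "play_rows", "body": {
  "rows": [
    [0, 0, 0, 0, 0, 0],
    [0, 0, 0, 0, 0, 0],
    [0, 0, 0, 0, 0, 0],
    [0, 0, 0, 0, 0, 0]
  ]
}}

```text
clock: 14.65
ee_pos: [0.5469, -0.1713, 0.0323]
orientation: [-0.079, 0.997, -0.0, -0.003]
wrist_force: [-7.9, -1.2, 11.5]
width: 0.0358
grasp_force: 30.0
```

```bash
python3 m.py; python3 -c "from bench import *; print(finish_job())"
```

```text
top start ([[np.float64(80.81), np.float64(81.1), 367], [np.float64(86.26), np.float64(86.16), 315]], np.float64(-115.63))  now ([[np.float64(82.2), np.float64(84.33), 218], [np.float64(86.32), np.float64(86.44), 319]], np.float64(-105.63))
side start ([[np.float64(82.24), np.float64(81.85), 326], [np.float64(88.18), np.float64(86.99), 189]], np.float64(-116.99))  now ([[np.float64(84.02), np.float64(83.66), 319], [np.float64(88.48), np.float64(87.16), 182]], np.float64(-116.01))
tcp rel edge -0.05214329823329623 -0.0021666500889671865 0.0023596658227621886 [-8.53844248 -1.03361825 11.10662548] 30.00200366601348 14.95
pos [ 0.5469 -0.1713  0.0324] t 14.95 shares [0. 0. 0.] [ 0.0005 -0.0061 -0.0051] axes [[-0.987, -0.158, -0.006], [-0.158, 0.987, -0.001], [0.006, 0.0, -1.0]]
the job is handed in; nothing more can be done
None
```

I handed the job in at about 15 s: the grey wedge is pushed in under the middle of the balance's front edge and still held at 30 N, with both front feet about 2.2 mm off the slab by my depth measurements; no verdict came back.

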